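# Bring the vial carriage to the green stop and hold its locking plunger out

## Robot

A 6-joint arm with a two-finger parallel gripper is mounted at the origin on a cart in front of the work surface, level with it; the furniture and walls round the work are solid. World frame = base frame: x ahead of the robot, y to its left, z up, the work surface at z = 0. Lengths are in m, angles in degrees, forces in N, time in s.
With the tool pointing down it reaches from about 0.325 to 0.775 m from the base axis. Payload 5.5 kg.
Tool frame: the origin (TCP) lies at the centre of the arm's flange, where the gripper is bolted on; the fingertips stand 182 mm ahead of it and the grasp point (between the pads) lies 163 mm ahead of it; z points along the fingers, y is the direction in which the jaws open and shut (so a half turn about z gives the same grasp; the last joint's range is limited). The gripper opens to 88 mm and grips with 3 to 60 N. Pads are 20 mm wide; open, the fingers measure 115 mm over their backs; the gripper's body (75 mm by 178 mm) begins 61 mm behind the grasp point.
Start: joints at [-76.415, 5.22, 70.514, -0, 104.267, -3.249], TCP at [0.174, -0.574, 0.405] pointing down, gripper open.
Joint ranges: [-164.24, 164.24], [-49.07, 125.15], [9.68, 141.18], [-86.29, 266.29], [3.28, 154.24], [-151.56, 151.56]. Speed limits (degrees/s): [147.25, 147.25, 172.46, 180, 180, 180].

## Interface

Orientations are given as [roll, pitch, yaw] about the fixed x, y, z axes, in that order (R = Rz(yaw) Ry(pitch) Rx(roll)).
In Python, from station import r gives the robot as it stands. The module is installed in compiled form; this text tells all that it offers. Calls block until the motion is done:
- r.reach(position, orientation): joint-space move of the TCP to a pose.
- r.servo_line(position, rotation=None, speed=0.15): straight line of the TCP; rotation=None keeps the orientation; speed is the mean speed in m/s.
- r.move_joints(angles): joint-space move.
- r.let_go() and r.grab(squeeze=None): open the fingers fully, or close them until they stop; squeeze is the grip in N (None keeps the last).
- r.wait(seconds).
- r.inverse_kinematics(position, orientation): joint angles nearest the present ones, or None.
- r.sense(): the state.
- r.snapshot(name): name is "scene" or "top"; returns a dict with "frame" (384x512x3 uint8, red, green, blue), "fx", "fy", "cx", "cy" (pixels), "R" (3x3) and "t" (3): a world point X has camera coordinates R X + t. Camera axes: x right, y down, z forward; pixel columns grow to the right and rows downward; lengths in m; the calibration is good to about 2 mm. A picture is of the moment at which its call begins. There is no depth.
A pose or a line that the arm cannot do raises r.IKError and nothing moves.
- r.hand_in(): hands the job in, once; it reports no verdict.
The state is a dict: "clock": time; "joints": joint angles; "joint_vel": joint speeds; "joint_torque": joint torques, N m; "tcp_pos": TCP position; "orientation": TCP orientation; "contact_force": force on the tool from outside, world axes, zero at the start; "torque": the same for the moment, N m; "opening": finger opening in m.
Only numpy, scipy, OpenCV 4.12 (cv2) and the standard library are available. Lean on these libraries where they do the work, as an engineer would, in place of code of your own. Each camera call takes 0.05 s, during which the arm holds its last target.

## Task

Slide the vial carriage along its rails until it sits against the green stop, leaving its red spring plunger down in its hole while it travels. Then take the red knob, pull the plunger straight up as far as it goes, and finish while still holding it fully up with the carriage still at the green stop, so that a colleague can take the vial tray off. Leave everything else on the bench as it stands.

Things in the scene. Friction and masses are not known exactly. Their poses are not given: they have to be found in the camera images.
- slide_base: Aluminium base plate with two steel rails, 90 x 380 x 12 mm, fixed on the bench; origin at the centre of its underside. The rails and the carriage's travel run along its y axis; its x axis points away from the robot, across the rails; z up. The hood's visor hangs behind it, its lower edge 0.47 m above the bench at x = 0.61: keep the tool low between the two grasps.
- carriage (a joint): Position of the carriage along the slide base's y axis, m: 0 in the middle, +0.07 against the stop at the base's +y end, -0.07 against the stop at its -y end. It moves with a friction of about 5 N and stays where it is left.
- carriage_mid (a point): Centre of the top of the grey carriage plate (100 mm across the rails, 160 mm along, top 38 mm above the bench). Axes as the slide base's. When the carriage is against a stop, this point is 95 mm horizontally from that stop's origin. A white tray with three blue-capped vials is fixed on its rear (+x) half: near sides 36 mm behind the line through knob and handle, tops 108 mm above the bench.
- handle_grip (a point): Upright black round handle post on the front part of the carriage, fixed to it, 18 mm in diameter, from the plate to 108 mm above the bench; this point is on its axis, 18 mm below its top (90 mm above the bench). 28 mm in front of and 50 mm to the -y side of carriage_mid. Fingers that close along the base's y axis have 70 mm of free room on either side of it.
- knob_grip (a point): Centre of the red plunger knob, an upright cylinder 24 mm in diameter, 28 mm tall; with the plunger down it is 98 mm above the bench (knob 82 to 110 mm). Below it: a steel housing 19 mm in diameter and a bridge whose top is 68 mm above the bench. 28 mm in front of and 50 mm to the +y side of carriage_mid. Fingers that close along the base's y axis have 70 mm of free room on either side.
- plunger (a joint): Lift of the sprung plunger, m: 0 with its pin fully down in the 8 mm deep seat hole of the tray's tongue, 0.016 fully up against its inner stop. The spring pulls it down with about 6 N at 0 and 13.5 N at 0.016; let go, it snaps back down.
- stop_green: Green stop block, 86 x 22 x 34 mm, fixed on one end of the slide base (either end); origin at the centre of its underside, 12 mm above the bench. Its top is 46 mm above the bench.
- stop_black: Black stop block of the same size and origin, on the other end of the slide base.
- saline_flask: White plastic flask, 61 x 87 x 153 mm, a bystander to the left; origin at the centre of its underside.
- amber_vial: Amber vial with a grey cap, 39 mm in diameter, 77 mm tall, a bystander at the right; origin at the centre of its underside.
- blue_vial: White vial with a blue cap, 31 mm in diameter, 56 mm tall, a bystander at the right; origin at the centre of its underside.
- amber_bottle: Amber bottle, 66 mm in diameter, 146 mm tall, a bystander behind the slide; origin at the centre of its underside.

How it is judged (in metres and radians):
On the way, in this order (a step that is already met when the one before it is completed fails the run):
1. the carriage is against the green stop (within 5 mm) with the plunger still down (horizontal distance between carriage_mid and stop_green below 0.1 m and value of joint plunger below 0.004 m), for 0.2 s.
2. the plunger is fully up, held in the fingers (value of joint plunger above 0.0135 m and contact force between the fingers and plunger above 3 N), for 0.2 s.
At the end, for the whole second after the job is handed in: The carriage is within 5 mm of the green stop and the fingers hold the plunger at least 13.5 mm up out of its 16 mm travel, so that its pin is well clear of the seat hole (all of step 2 and horizontal distance between carriage_mid and stop_green below 0.1 m); the arm keeps its last pose, push and grip.
It fails at once if the plunger is lifted while the carriage is away from the green stop (value of joint plunger above 0.005 m and horizontal distance between carriage_mid and stop_green above 0.102 m).
It fails at once if a bystander is moved by more than 20 mm (distance of any of saline_flask, amber_vial, blue_vial, amber_bottle from where it was at the start of the episode above 0.02 m).
It also fails if it takes over 37 s, if anything falls off the work surface, if the arm or the gripper's body presses on something with over 40 N, if the wrist force passes 120 N, or if a joint passes its speed limit or range.

## Working session

There is one attempt and no reset: what is moved stays moved. The work goes in short steps, each a Python script; the robot and the scene stay as the last script left them, time stands still between calls to the robot, and variables do not carry over. Pictures are saved under pics/ and viewed, and the job is handed in when it is done.

```bash
mkdir -p pics; python3 - <<'E'
from station import r
import cv2,pickle
d={}
for n in("scene","top"):
    s=r.snapshot(n); d[n]=s; cv2.imwrite(f"pics/{n}0.png",cv2.resize(s["frame"][:,:,::-1],(768,576),interpolation=cv2.INTER_CUBIC)); print(n,s["fx"],s["cx"],s["cy"],s["R"],s["t"])
pickle.dump(d,open("s0.pkl","wb"))
print(r.sense())
E
```

```text
scene 373.43112584569695 256.89094400276423 194.2257415765768 [[-0.46240777 -0.88641341 -0.02122069]
 [-0.43717259  0.24874729 -0.86429446]
 [ 0.77140079 -0.39037936 -0.50253833]] [0.3729849  0.31611283 0.58358677]
top 452.1895367407141 254.273348859811 195.45387923304577 [[ 0.02522781 -0.99952233  0.01785121]
 [-0.9973693  -0.02637931 -0.0675175 ]
 [ 0.06795615 -0.01610093 -0.99755838]] [0.07798879 0.59399049 1.27877446]
{'clock': 0.1, 'joints': array([-7.64148805e+01,  5.25783949e+00,  7.05747537e+01,  1.06662479e-03,
        1.04266156e+02, -3.24903163e+00]), 'joint_vel': array([ 0.04215131, -0.09051586, -0.20568628,  0.03782621, -0.05360379,
        0.03430453]), 'joint_torque': array([ 2.61495537e-03, -4.47856700e+01, -4.07570636e+01,  6.99798181e-02,
        2.83801410e-02, -1.05883287e-04]), 'tcp_pos': array([ 0.17377075, -0.57433762,  0.40363189]), 'orientation': array([-1.79901468e+02, -6.62920290e-03,  1.68344074e+01]), 'contact_force': array([-0.13172224,  0.52221841, -0.6795129 ]), 'torque': array([0.03819627, 0.02772435, 0.01893151]), 'opening': 0.08760182966808963}
```

View pics/scene0.png

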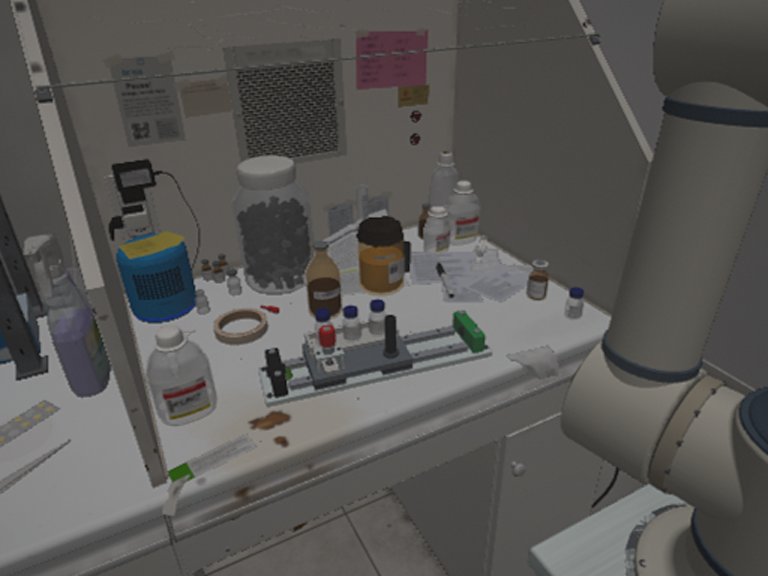

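View pics/top0.png

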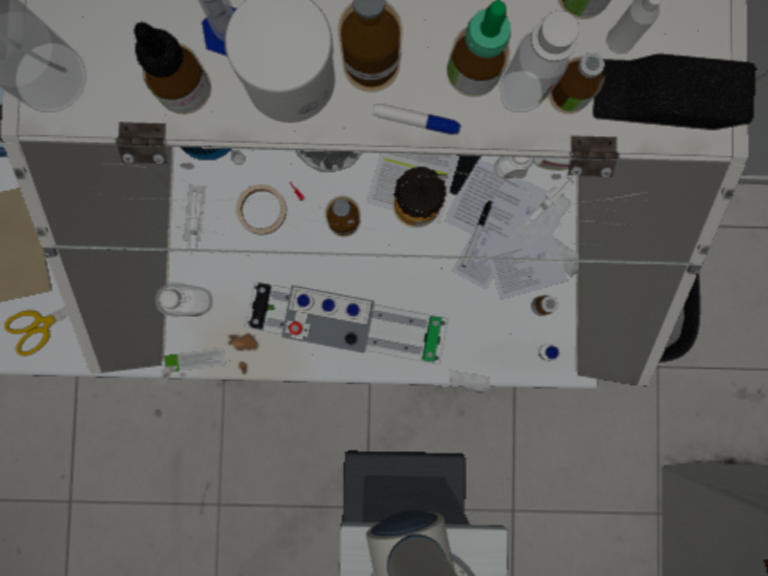

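The top view shows the slide with the black stop at about (260,306) on the left (+y) and the green stop at (433,338) on the right (-y). The carriage is near the black end, with the knob at (296,328) and the handle at (351,338). I'll enlarge both views.

```bash
python3 - <<'E'
import cv2,pickle
d=pickle.load(open("s0.pkl","rb"))
c=d["top"]["frame"][180:250,160:305,::-1]; cv2.imwrite("pics/topc.png",cv2.resize(c,None,fx=5.5,fy=5.5,interpolation=cv2.INTER_CUBIC))
c=d["scene"]["frame"][190:275,165:335,::-1]; cv2.imwrite("pics/scc.png",cv2.resize(c,None,fx=4.5,fy=4.5,interpolation=cv2.INTER_CUBIC))
E
```

```text
(no output)
```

View pics/topc.png

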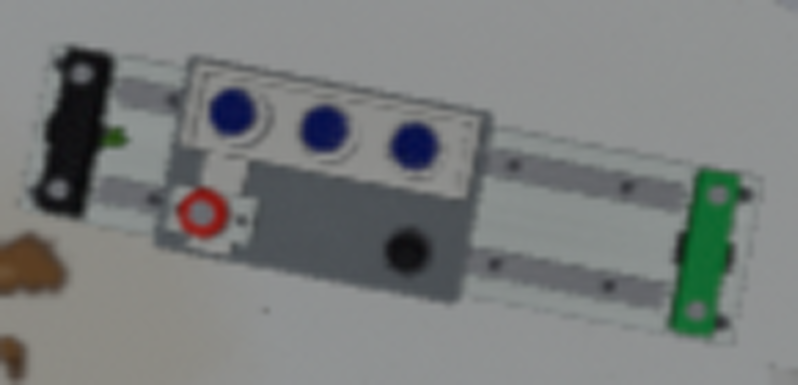

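View pics/scc.png

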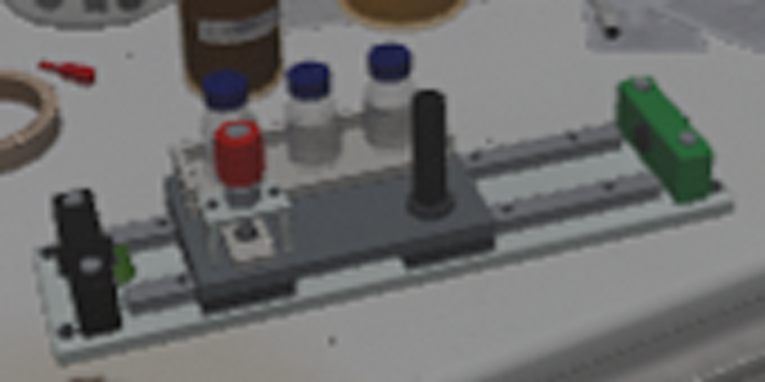

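```bash
cat > fit.py <<'E'
import numpy as np,pickle
from scipy.optimize import least_squares
d=pickle.load(open("s0.pkl","rb"))
def proj(s,X):
    c=s["R"]@X+s["t"]; return np.array([s["fx"]*c[0]/c[2]+s["cx"],s["fy"]*c[1]/c[2]+s["cy"]])
# (view, crop px, local pt, on carriage, name)
T=[("top",(202,212),(-.028,.05,.110),1),("top",(407,249),(-.028,-.05,.108),1),
("top",(155,245),(-.05,.08,.038),1),("top",(460,302),(-.05,-.08,.038),1),("top",(490,112),(.05,-.08,.038),1),("top",(192,57),(.05,.08,.038),1),
("top",(762,178),(.045,-.19,.012),0),("top",(735,342),(-.045,-.19,.012),0),("top",(22,205),(-.045,.19,.012),0),("top",(58,47),(.045,.19,.012),0),
("top",(706,252),(0,-.165,.046),0),
("scene",(428,94),(-.028,-.05,.108),1),("scene",(240,130),(-.028,.05,.110),1),
("scene",(733,203),(-.045,-.19,.012),0),("scene",(58,352),(-.045,.19,.012),0),("scene",(496,238),(-.05,-.08,.038),1),("scene",(202,290),(-.05,.08,.038),1)]
def px(v,p): return (np.array(p)+.5)/(5.5 if v=="top" else 4.5)-.5+((160,180) if v=="top" else (165,190))
def W(p,l,c):
    ca,sa=np.cos(p[2]),np.sin(p[2]); y=l[1]+c*p[3]
    return np.array([p[0]+ca*l[0]-sa*y,p[1]+sa*l[0]+ca*y,l[2]])
def res(p): return np.concatenate([proj(d[v],W(p,l,c))-px(v,q) for v,q,l,c in T])
if __name__=="__main__":
    f=least_squares(res,[.5,0,0,.05],loss="soft_l1"); p=f.x
    print(p,np.degrees(p[2])); print(np.round(res(p).reshape(-1,2),1).tolist())
    print("knob",W(p,(-.028,.05,.098),1),"handle",W(p,(-.028,-.05,.09),1),"green",W(p,(0,-.165,0),0))
    np.save("p.npy",p)
E
python3 fit.py
```

```text
[ 0.53486567  0.15821356 -0.15973851  0.0347775 ] -9.152342427278532
[[0.3, 0.2], [0.0, 0.4], [-0.4, 0.4], [0.1, 0.5], [1.2, 0.1], [-0.3, -0.3], [0.7, -0.4], [0.1, 0.6], [-0.5, 1.1], [-0.9, -0.9], [0.7, -0.1], [-0.1, 0.6], [-0.7, 0.2], [0.6, -1.2], [-0.9, 0.0], [0.3, -4.3], [-0.6, -1.2]]
knob [0.52070685 0.24636543 0.098     ] handle [0.50480085 0.14763854 0.09      ] green [ 0.50862076 -0.00468581  0.        ]
```

```bash
python3 - <<'E'
from station import r
import numpy as np,pickle
from fit import *
p=np.load("p.npy")
def bp(v,u,z):
    s=d[v]; u=np.array(u)/1.5; c=np.array([(u[0]-s["cx"])/s["fx"],(u[1]-s["cy"])/s["fy"],1]); D=s["R"].T@c; o=-s["R"].T@s["t"]; return o+D*(z-o[2])/D[2]
for u in [(596,385),(578,378),(645,383),(160,375),(543,305),(549,353),(185,300),(343,212)]: print(u,bp("top",u,0).round(3),bp("top",u,.3).round(3))
print("camera",-d["top"]["R"].T@d["top"]["t"])
yaw=np.degrees(p[2]);o=[180,0,yaw]
ax=np.array([-np.sin(p[2]),np.cos(p[2])])
h=W(p,(-.028,-.05,.09),1)
for q in [(.10,-.33,.405),(.33,.05,.36),(h[0],h[1],.33),(h[0],h[1],.253)]:
    print(q,r.inverse_kinematics(q,o), r.inverse_kinematics(q,[180,0,yaw+180]))
E
```

```text
(596, 385) [ 0.426 -0.327  0.   ] [ 0.444 -0.226  0.3  ]
(578, 378) [ 0.439 -0.292  0.   ] [ 0.453 -0.199  0.3  ]
(645, 383) [ 0.432 -0.422  0.   ] [ 0.448 -0.3    0.3  ]
(160, 375) [0.425 0.513 0.   ] [0.443 0.422 0.3  ]
(543, 305) [ 0.578 -0.222  0.   ] [ 0.561 -0.146  0.3  ]
(549, 353) [ 0.485 -0.235  0.   ] [ 0.49  -0.155  0.3  ]
(185, 300) [0.57  0.472 0.   ] [0.555 0.39  0.3  ]
(343, 212) [0.75  0.172 0.   ] [0.694 0.159 0.3  ]
camera [0.5035598  0.11421005 1.31436474]
(0.1, -0.33, 0.405) [-7.88003040e+01 -3.48729623e+01  1.03896628e+02 -2.54444375e-14
  1.10976335e+02  2.03520385e+01] None
(0.33, 0.05, 0.36) [ 2.76891948e+00 -3.80402290e+01  1.10421568e+02 -2.54444375e-14
  1.07618661e+02  1.01921262e+02] [  2.76891948 -38.040229   110.42156829   0.         107.61866071
 -78.07873809]
(np.float64(0.5048008494049245), np.float64(0.1476385383242936), 0.33) [ 1.25960734e+01 -6.34727565e+00  8.95556009e+01 -2.54444375e-14
  9.67916747e+01  1.11748416e+02] [ 12.59607337  -6.34727565  89.55560094   0.          96.79167472
 -68.25158421]
(np.float64(0.5048008494049245), np.float64(0.1476385383242936), 0.253) [ 1.25960734e+01 -4.86356505e+00  9.60161267e+01 -2.54444375e-14
  8.88474384e+01  1.11748416e+02] [ 12.59607337  -4.86356505  96.01612669   0.          88.84743836
 -68.25158421]
```

```bash
python3 - <<'E'
from station import r
import numpy as np,cv2
from fit import W
p=np.load("p.npy"); o=[180,0,np.degrees(p[2])+180]
h=W(p,(-.028,-.05,.09),1)
r.reach([.105,-.34,.405],[180,0,16.8]); print(r.sense()["clock"],r.sense()["contact_force"])
r.reach([.345,.07,.36],o); print(r.sense()["clock"],r.sense()["contact_force"])
r.reach([h[0],h[1],.335],o); s=r.sense(); print(s["clock"],s["tcp_pos"],s["contact_force"],s["orientation"])
for n in("scene","top"):
    f=r.snapshot(n)["frame"][:,:,::-1]; f=f[180:290,140:340] if n=="scene" else f[150:260,140:340]
    cv2.imwrite(f"pics/{n}1.png",cv2.resize(f,None,fx=4,fy=4,interpolation=cv2.INTER_CUBIC))
E
```

```text
1.0667 [ 0.0023771   0.43543019 -0.73618053]
2.8083 [0.29366098 0.52603152 0.32324455]
3.5583 [0.50465162 0.14680755 0.33501686] [-0.17608184  0.54060385  0.24829694] [-1.79958707e+02 -5.53513154e-02  1.70780156e+02]
```

View pics/scene1.png

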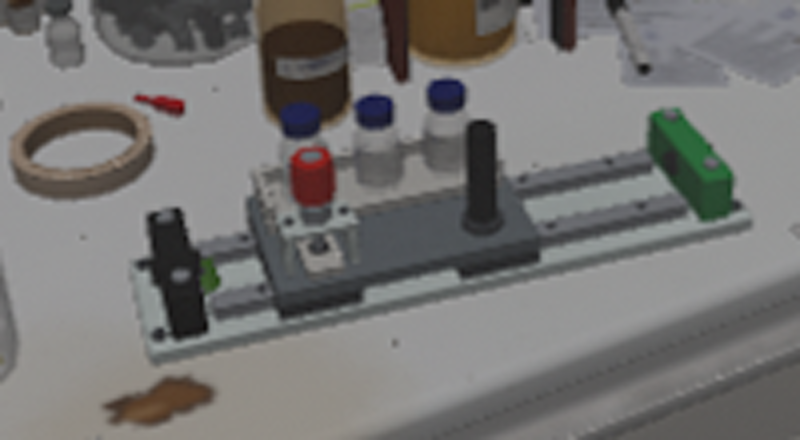

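View pics/top1.png

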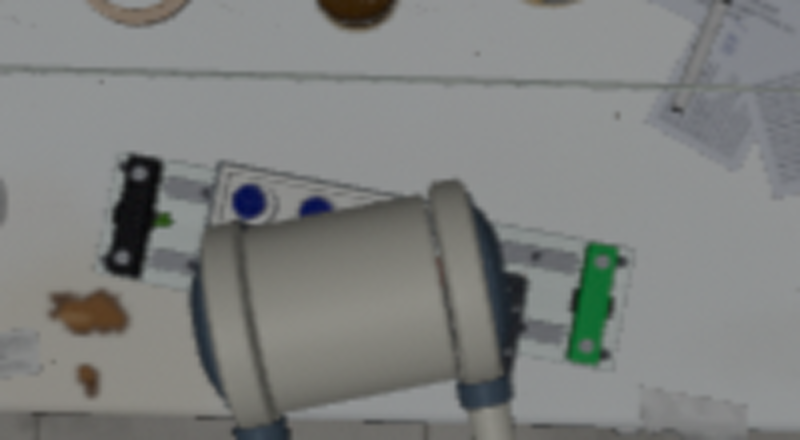

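```bash
python3 - <<'E'
from station import r
import numpy as np,cv2
from fit import W
p=np.load("p.npy"); h=W(p,(-.028,-.05,.09),1)
ax=np.array([-np.sin(p[2]),np.cos(p[2]),0])
r.servo_line([h[0],h[1],.253],speed=.1); s=r.sense(); print(s["clock"],s["tcp_pos"],s["contact_force"])
r.grab(20); s=r.sense(); print(s["clock"],s["opening"],s["contact_force"])
if 0.014<s["opening"]<.023:
    t=np.array([h[0],h[1],.253])
    r.servo_line(t-ax*.095,speed=.07); s=r.sense(); print(s["clock"],s["tcp_pos"],s["contact_force"],s["contact_force"]@ax)
    dd=.095
    while dd<.115:
        dd+=.0015; r.servo_line(t-ax*dd,speed=.03); s=r.sense(); f=s["contact_force"]@ax; print(round(dd,4),f.round(1),(s["tcp_pos"]-t)@ax)
        if f>15: break
    print(s["clock"],s["contact_force"],s["opening"])
f=r.snapshot("scene")["frame"][:,:,::-1][140:290,140:340]
cv2.imwrite("pics/s2.png",cv2.resize(f,None,fx=4,fy=4,interpolation=cv2.INTER_CUBIC))
E
```

```text
4.625 [0.5050373  0.14769503 0.25385631] [0.1183978  0.11010675 0.27455229]
5.7 0.01751864250773984 [ 0.00609874  0.89283734 -0.30026988]
7.2083 [0.48954683 0.05415177 0.25296713] [-1.93289555  4.68723685  0.69803071] 4.320116752636961
0.0965 4.8 -0.09625557612890193
0.098 3.8 -0.09774382081198636
0.0995 5.0 -0.0992323146515842
0.101 4.7 -0.10072835883528528
0.1025 3.9 -0.10223581677818072
0.104 5.1 -0.10374347402303102
0.1055 7.6 -0.10473653438974954
0.107 12.3 -0.10527089079609493
0.1085 18.5 -0.10577109079360991
9.4583 [ 2.01527135 18.38225412 -1.30973144] 0.017671734542368197
```

View pics/s2.png

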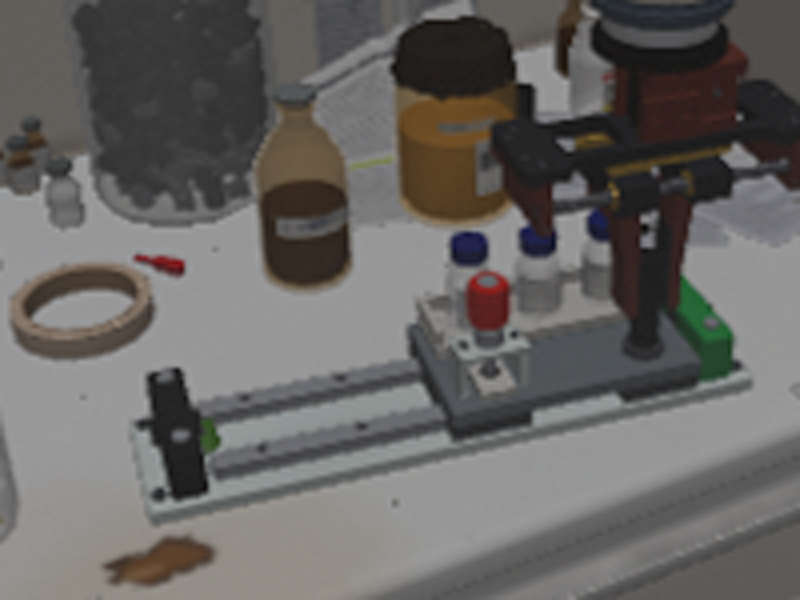

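The carriage is against the green stop: contact force rose to 18 N after 105 mm of travel, and the knob is still down. In the crop the knob is at (488,300). Next I'll release, rise and go to the knob.

```bash
python3 - <<'E'
from station import r
import numpy as np,cv2
from fit import W
p=np.load("p.npy").copy(); p[3]=-.07
ax=np.array([-np.sin(p[2]),np.cos(p[2]),0])
k=W(p,(-.028,.05,.098),1)-ax*.001
r.let_go(); s=r.sense(); print(s["clock"],s["contact_force"],s["opening"])
c=s["tcp_pos"]; r.servo_line([c[0],c[1],.335],speed=.12)
r.servo_line([k[0],k[1],.335],speed=.12); s=r.sense(); print(s["clock"],s["tcp_pos"],k,s["contact_force"])
r.servo_line([k[0],k[1],.29],speed=.1)
for n in("scene","top"):
    f=r.snapshot(n)["frame"][:,:,::-1]; f=f[140:290,140:340] if n=="scene" else f[130:280,140:340]
    cv2.imwrite(f"pics/{n}3.png",cv2.resize(f,None,fx=4,fy=4,interpolation=cv2.INTER_CUBIC))
E
```

```text
10.6667 [-0.52565812 -1.25663755 -0.01433134] 0.08756884165136389
12.5083 [0.50388365 0.1415605  0.33494854] [0.50388188 0.14193459 0.098     ] [-0.30001079 -0.43287534 -0.08173705]
```

View pics/scene3.png

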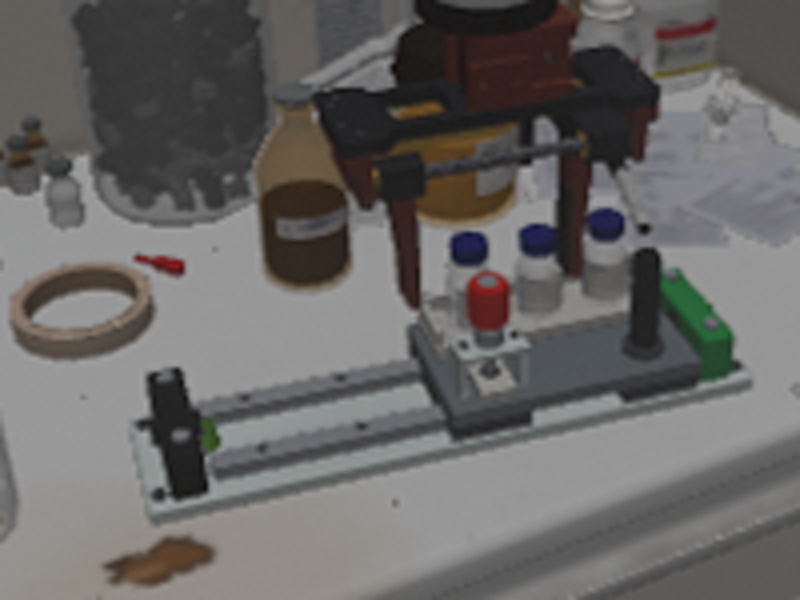

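The open fingertips at (410,300) and (572,275) straddle the knob at (488,300), and the carriage is still at the green stop. I'll go down, grip and lift.

```bash
python3 - <<'E'
from station import r
import numpy as np,cv2
from fit import W
p=np.load("p.npy").copy(); p[3]=-.07
ax=np.array([-np.sin(p[2]),np.cos(p[2]),0])
k=W(p,(-.028,.05,.098),1)-ax*.001
r.servo_line([k[0],k[1],.262],speed=.08); s=r.sense(); print(s["clock"],s["tcp_pos"],s["contact_force"])
r.grab(45); s=r.sense(); print(s["clock"],s["opening"],s["contact_force"],s["contact_force"]@ax)
z0=s["tcp_pos"][2]
if .02<s["opening"]<.028:
    for dz in [.004,.008,.012,.014,.015,.016,.017,.018,.019,.020]:
        r.servo_line([k[0],k[1],.262+dz],speed=.03); s=r.sense(); f=s["contact_force"]
        print(dz,(s["tcp_pos"][2]-z0).round(4),f.round(1),(f@ax).round(1),s["opening"])
        if f[2]<-24: break
print(s["clock"])
for n in("scene",):
    f=r.snapshot(n)["frame"][:,:,::-1]; f=f[140:290,140:340]
    cv2.imwrite(f"pics/{n}4.png",cv2.resize(f,None,fx=4,fy=4,interpolation=cv2.INTER_CUBIC))
E
```

```text
13.7083 [0.50371498 0.14190816 0.26123027] [-0.06723071 -0.75265185  0.79565527]
14.7167 0.02304012632091333 [ 2.26779022  4.72801319 -1.15946319] 5.028535256875325
0.004 0.0027 [ 4.8  6.2 -9.1] 6.8 0.02321987791556562
0.008 0.0062 [ 5.6  7.  -9.3] 7.8 0.023505665973528784
0.012 0.0098 [  5.9   5.7 -11.2] 6.6 0.023232890700258423
0.014 0.0116 [  6.4   6.5 -12.6] 7.5 0.02335777133189495
0.015 0.0124 [  6.9   6.5 -12.4] 7.5 0.02365003639220974
0.016 0.0133 [  7.4   6.6 -12.5] 7.7 0.023122856827952263
0.017 0.0142 [  6.8   6.7 -13.5] 7.7 0.023164681060617986
0.018 0.0151 [  6.2   5.9 -13.1] 6.8 0.023419904996014547
0.019 0.016 [  7.1   5.4 -14.5] 6.4 0.02329478718818977
0.02 0.0162 [  9.7   6.9 -17.5] 8.3 0.023594170154584843
17.3167
```

View pics/scene4.png

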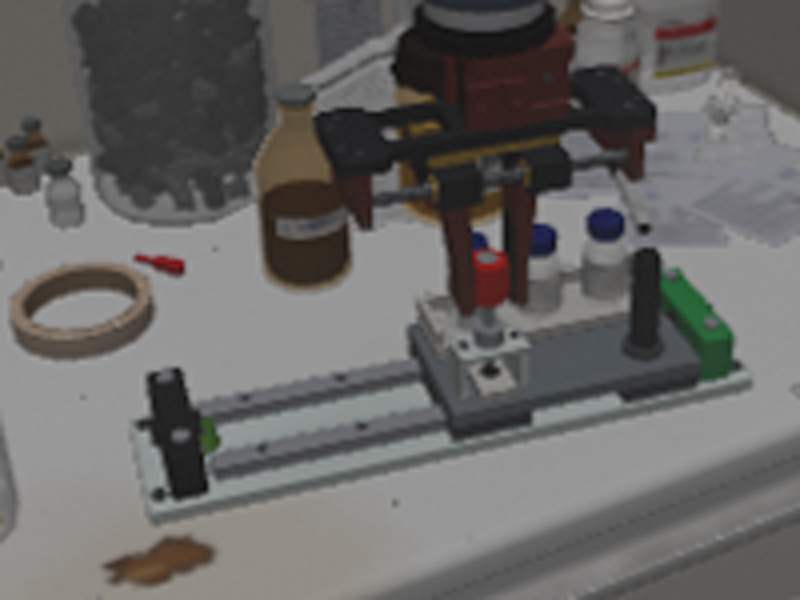

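The knob has moved up about 16 mm, with the rod now showing below it at (488,315). The carriage is still at the green stop. I'll check the hold and then hand in.

```bash
python3 - <<'E'
from station import r
import numpy as np
for i in range(4):
    r.wait(.3); s=r.sense(); print(s["clock"],s["tcp_pos"],s["contact_force"].round(1),s["opening"])
if s["contact_force"][2]<-12: r.hand_in(); print("handed in")
E
```

```text
17.6667 [0.50416717 0.14282369 0.2781376 ] [  9.3   6.6 -16.4] 0.023570106460766543
17.9667 [0.50417199 0.14281652 0.27813904] [  9.2   5.9 -17.3] 0.02371037452967454
18.2667 [0.50418388 0.14282811 0.27816384] [  9.2   7.1 -17. ] 0.023402099921163527
18.5667 [0.50417223 0.14281801 0.27812424] [  8.8   7.3 -17.4] 0.023083901077988064
the job is handed in; nothing more can be done
handed in
```

I slid the carriage about 105 mm by its handle to the green stop, with the plunger down. I then took the red knob, pulled the plunger up to its inner stop, and handed the job in at 18.6 s while still holding it.

- **Carriage:** the contact force rose to 18 N at the green stop. The last picture, taken with the plunger up, still showed the carriage against the stop. The arm kept a push of about 7 N towards it.
- **Plunger:** the tool rose 16.2 mm after gripping the knob. The force then climbed from 14.5 to 17.5 N, which fits the inner stop. Over the last 1.2 s before hand-in the pull held at about 17 N and the opening at about 23.5 mm, with no sign of slip.
- **Bystanders:** nothing in the force readings or the picture crops suggested the arm touched any, but I took no separate measurement of their positions at the end.

No check failed or disagreed. The hand-in gives no verdict, and I judged the plunger lift from tool travel and force rather than reading it directly.

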